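# Raise the tray stand to its next locking height and put the salt shaker on it

## Robot

A 7-joint arm with a two-finger parallel gripper is mounted at the origin on a cart in front of the work surface, level with it; the furniture and walls round the work are solid. World frame = base frame: x ahead of the robot, y to its left, z up, the work surface at z = 0. Lengths are in m, angles in rad, forces in N, time in s.
With the tool pointing down it reaches from about 0.4 to 0.85 m from the base axis. Payload 10.4 kg.
Tool frame: the origin (TCP) lies on the centre line of the jaws, within the pads' length; the fingertips stand 11 mm ahead of it and the grasp point (between the pads) lies 8 mm behind it (tip_reach is the distance from the TCP to the fingertips, in m); z points along the fingers, y is the line along which they close (so a half turn about z gives the same grasp; the last joint's range is limited). The gripper opens to 85 mm and grips with 20 to 120 N. Pads are 22 mm wide; open, the fingers measure 114 mm over their backs; the gripper's body (76 mm by 85 mm) begins 54 mm behind the grasp point. The pads swing forward as they close: fully open they stand 13 mm farther back than shut.
Start: joints at [1.106, 0.332, -0.065, 1.46, 0.022, 1.35, -0.088], TCP at [0.267, -0.565, 0.242] pointing down, gripper open.
Joint ranges: [-2.6, 2.6], [-0.5, 2.12], [-1.47, 1.34], [0.16, 2.42], [-1.27, 4.41], [0.06, 2.06], [-2.6, 2.6]. Speed limits (rad/s): [2.22, 2.22, 2.79, 2.79, 3.14, 3.14, 3.14].

## Interface

Orientations are given as a unit quaternion [x, y, z, w].
In Python, from workcell import get_obs, camera, hand_in, tip_reach gives the robot as it stands. The module is installed in compiled form; this text tells all that it offers.
- The arm moves only by the tool move_arm, never from a script. Its argument "plan" is a list of rows, each an object with "delta_pos": the shift along the tool's x, y, z in fractions of the full range, 1 being 75 cm, a list of three; "turn": the turn, a rotation vector about the tool's x, y, z in shares of 2 pi rad (1.0 is 2 pi rad), a list of three; "fingers": the closure, from 0 (fully open) to 1 (shut). A call has 1 to 12 rows; each row is the pose to reach, as a shift and turn from the pose commanded when the call began, along the tool's axes at that moment; what a row does not reach only later rows make up. A row lasts 1/8 s, in which the tool goes at most 62.5 mm and 10.7 degrees, less where a joint would pass 70% of its speed; a pose out of reach is approached as far as the arm can. No shift or turn number may pass 1 either way. A call with a gripper value outside its range is refused whole. The fingers move at their own pace and stop on an object; "force" is the grip in N (left out, the last holds). Time passes only in rows, so rows that repeat a pose let the fingers close. It gives the time, the measured TCP pose, the force, the opening and the grip force at its end, in the units of the state.
- get_obs(): the state, without advancing time (a new reading comes with each control period).
- camera(name): name is "scene" or "top" or "wrist"; returns a dict with "color" (400x640x3 uint8, red, green, blue), "range_z" (400x640 float32, m along the optical axis (not along the pixel's ray), 0 where there is no reading), "fx", "fy", "cx", "cy" (pixels), "R" (3x3) and "t" (3): a world point X has camera coordinates R X + t; the wrist camera has in their place "tool_from_camera" (4x4, takes a point from camera to tool coordinates, whose origin is the TCP and whose axes are the flange's). Camera axes: x right, y down, z forward; pixel columns grow to the right and rows downward; lengths in m; the calibration is good to about 2 mm. A picture is of the moment at which its call begins: read the wrist's pose just before it.
- hand_in(): hands the job in; it is judged then, once.
The state is a dict: "clock": time; "joint_pos": joint angles; "joint_velocities": joint speeds; "tau": joint torques, N m; "position": TCP position; "ee_rot": TCP orientation; "ft_force": force on the tool from outside, world axes, zero at the start; "torque": the same for the moment, N m; "grip_width": opening from 0.0 (shut) to 1.0 (fully open); "grasp_force": force on a finger pad.
Only numpy, scipy, OpenCV 4.12 (cv2) and the standard library are available. Lean on these libraries where they do the work, as an engineer would, in place of code of your own. Each camera call takes 0.05 s, during which the arm holds its last target. There are 200 camera calls.

## Task

Take the tray stand by the knob on top and draw its tray straight up until the sprung button snaps out through the hole in the outer tube and locks, stopping there rather than hoisting or tipping the whole stand. Then take the salt shaker off the hob and set it gently upright on the locked tray, and let go. Leave the pepper mill, the tin and the garlic where they are.

Things in the scene. Friction and masses are not known exactly. Their poses are not given: they have to be found in the camera images.
- tray_top (a point): Centre of the upper face of the round dark-wood tray, 180 mm across, 10 mm thick, on the inner tube, 0.32 kg together. It slides up and down only; friction holds it. It starts 140 to 205 mm above the worktop, between locking heights: the hole is 18 to 54 mm above the hidden button, the exact rise unmeasured, to be found by feel. Past the hole, the tube would stop hard 16 mm above it.
- knob (a point): Middle of the round steel grip knob on the stand's axis, 41 mm above the tray's face: 28 mm in diameter, 28 mm high, on a 14 mm neck. Grip it from above with some 40 N. Drawing the tray up takes about 5 to 9 N; once the button is in the hole the tray has at most 4 mm of play and no longer slides, and a pull of about 20 N lifts the whole stand.
- button (a joint): How far the sprung steel button (8 mm diameter, round tip, carried in the inner tube, pointing to the stand's front) is out, in m: about 0 while it rubs hidden inside the outer tube's wall, 0.009 when it has snapped fully out through the hole and locks the tray. Its spring pushes it out with 3 to 5 N.
- salt: Salt shaker, loose, upright, clear body with a grey domed cap: 44 mm in diameter up to 74 mm, then a 34 mm cap, 90 mm high, 0.08 to 0.14 kg. Origin at the centre of its underside, z up. It starts on the black glass hob (z = 0), to the right of the wooden worktop.
- mill: Bystander: wooden pepper mill, 58 mm in diameter, 170 mm high, loose, upright behind the stand; origin at the centre of its underside.
- tin: Bystander: round food tin, 86 mm in diameter, 40 mm high, loose, behind the stand; origin at the centre of its underside.
- garlic: Bystander: bulb of garlic, 54 mm across, 53 mm high, loose, on the worktop right beside the hob; origin at the centre of its underside.
- stand: Loose, freestanding tray stand on the wooden worktop (z = -0.0065). Origin: centre of its underside, z up, -x its front. Stone foot 160 mm across, 20 mm high; dark socket 46 mm square; 32 mm square steel outer tube with a dark-rimmed 12 mm hole in front, 25 mm below the tube's top. Foot and outer tube 1.7 kg. How far the outer tube stands out of the socket varies, not measured.
There are look-alikes about, which are no part of the job. Of the things that look like the stand, the larger one is meant.

How it is judged:
By the outcome, as a careful person would: the job done as asked, in the order asked, and still so for the second after the job is handed in, with the robot touching nothing.
It also fails if it takes over 61 s, if anything falls off the work surface, if the arm or the gripper's body presses on something with over 40 N, if the wrist force passes 120 N, or if a joint passes its speed limit or range.

## Working session

There is one attempt and no reset: what is moved stays moved. The work goes in short steps, Python scripts to look and compute and a tool call to move; the robot and the scene stay as the last step left them, time stands still between calls to the robot, and variables do not carry over. Pictures are saved under pics/ and viewed, at most 12 in all, crops included, and the job is handed in when it is done.

Besides the shell and the picture viewer there is one more tool, called after "Request:" in YAML: its name, and indented under it one key for each argument. move_arm: Moves the arm, as the interface text tells. Its arguments: {"type":"object","properties":{"plan":{"type":"array","items":{"type":"object","properties":{"delta_pos":{"type":"array","items":{"type":"number"}},"turn":{"type":"array","items":{"type":"number"}},"fingers":{"type":"number"}}}},"force":{"type":"number"}},"required":["plan"]}

```bash
mkdir -p pics
cat > h.py <<'E'
import numpy as np, cv2
from workcell import get_obs, camera, hand_in, tip_reach
from scipy.spatial.transform import Rotation as Ro
def save(c,n): cv2.imwrite('pics/'+n, c[...,::-1])
def pt(c,u,v,d=None):
    d=c['range_z'][int(v),int(u)] if d is None else d
    p=np.array([(u-c['cx'])/c['fx']*d,(v-c['cy'])/c['fy']*d,d]); return c['R'].T@(p-c['t'])
def cloud(c):
    v,u=np.mgrid[:400,:640]; d=c['range_z']
    P=np.stack([(u-c['cx'])/c['fx']*d,(v-c['cy'])/c['fy']*d,d],-1)
    return (P-c['t'])@c['R']
E
python3 - <<'E'
from h import *
import pickle
cs={n:camera(n) for n in('scene','top')}
pickle.dump(cs,open('c0.pkl','wb'))
for n in cs: save(cs[n]['color'],n+'0.png'); print(n,-cs[n]['R'].T@cs[n]['t'],cs[n]['R'][2])
o=get_obs();print({k:np.round(v,4) for k,v in o.items()},tip_reach)
E
```

```text
scene [0.08155617 0.73001362 0.64331562] [ 0.51686303 -0.66768204 -0.53577356]
top [-0.21725088  0.46602455  1.24670407] [ 0.55837963 -0.26563062 -0.78590875]
{'clock': np.float64(0.1), 'joint_pos': array([ 1.1064,  0.3328, -0.0647,  1.4609,  0.0216,  1.3499, -0.0885]), 'joint_velocities': array([ 0.0002, -0.0009,  0.0007, -0.0016,  0.001 , -0.0011,  0.    ]), 'tau': array([ 2.00000e-03, -6.26751e+01,  4.95000e-02, -3.92424e+01,
        1.63000e-02,  7.00000e-03,  0.00000e+00]), 'position': array([ 0.2671, -0.5647,  0.2416]), 'ee_rot': array([ 9.757e-01,  2.191e-01, -2.000e-04, -6.000e-04]), 'ft_force': array([1.0658, 0.0538, 0.0882]), 'torque': array([ 0.0148,  0.0465, -0.0004]), 'grasp_force': np.float64(0.0), 'grip_width': np.float64(1.0032)} 0.011
```

View pics/scene0.png

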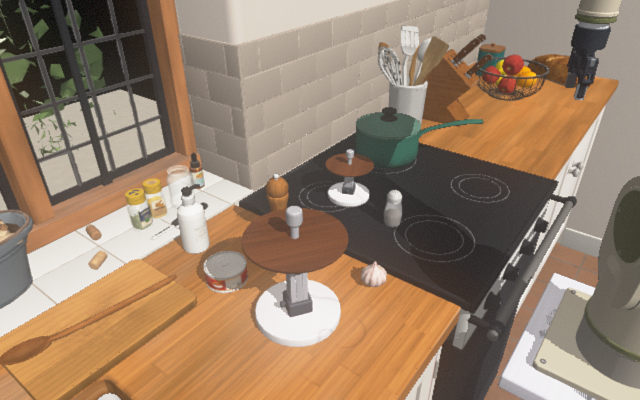

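View pics/top0.png

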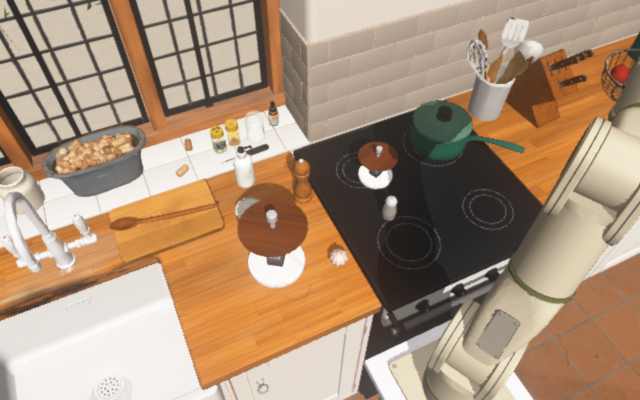

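The scene image shows two stands: the large one on the worktop (knob at 294,215) and a small look-alike on the hob (knob at 350,155). The large one is meant. For the salt there is the domed shaker on the hob at (393,208). The things it could be confused with are the white bottle (193,225), the jars (140,205) and the mill (277,190). The salt in the top view is at (390,207), and the large knob there is at (271,215).

Run:
```python
from h import *
import pickle
cs=pickle.load(open('c0.pkl','rb'))
C=cs['scene']['color']
a=cv2.resize(C[190:350,225:405],None,fx=3,fy=3,interpolation=cv2.INTER_CUBIC)
save(a,'crop0.png')
for n,knob,salt,tray in(('scene',(294,215),(393,208),(270,245)),('top',(271,215),(390,207),(255,230))):
    c=cs[n];P=cloud(c)
    print(n,'knob',pt(c,*knob).round(4),'salt',pt(c,*salt).round(4),'tray',pt(c,*tray).round(4))
    k=pt(c,*knob)
    m=(np.hypot(P[...,0]-k[0],P[...,1]-k[1])<.13)&(c['range_z']>0)
    z=P[m][:,2]; h,e=np.histogram(z,bins=np.arange(-.02,.32,.004)); 
    tz=e[np.argmax(np.where(e[:-1]>.12,h,0))]+.002
    t=m&(abs(P[...,2]-tz)<.006)
    q=P[t]; (ce,r)=cv2.minEnclosingCircle(q[:,:2].astype(np.float32)); print('tray z',np.median(q[:,2]),'circ',ce,r,len(q))
    kk=m&(P[...,2]>tz+.025); q=P[kk]; print('knob pts',q.min(0),q.max(0),len(q), 'top z pctl',np.percentile(q[:,2],[50,90,98]))
    qt=q[q[:,2]>np.percentile(q[:,2],98)-.003]; print(' top mid',(qt.min(0)+qt.max(0))/2)
    f=m&(abs(P[...,2]-.0135)<.004); q=P[f]; print('foot',cv2.minEnclosingCircle(q[:,:2].astype(np.float32)),len(q))
    s=pt(c,*salt); m=(np.hypot(P[...,0]-s[0],P[...,1]-s[1])<.05)&(P[...,2]>.01)&(P[...,2]<.12)&(c['range_z']>0)
    q=P[m]; print('salt',q.min(0),q.max(0),len(q)); qt=q[q[:,2]>.08]; print(' cap mid',(qt.min(0)+qt.max(0))/2, qt.mean(0))
```

```text
scene knob [0.4931 0.2571 0.2269] salt [ 0.5002 -0.1007  0.0529] tray [0.5165 0.2927 0.1777]
tray z 0.17682285571055723 circ (0.5015460252761841, 0.24931591749191284) 0.09164762496948242 5142
knob pts [0.48603976 0.23800836 0.20415488] [0.5123846  0.26381565 0.23336286] 317 top z pctl [0.22417091 0.23114786 0.23199405]
 top mid [0.50009824 0.25015911 0.23118782]
foot ((0.5001480579376221, 0.24917741119861603), 0.08050850033760071) 3284
salt [ 0.48520565 -0.12404618  0.01002474] [ 0.52598582 -0.09160227  0.09115621] 523
 cap mid [ 0.50504944 -0.11017611  0.08559554] [ 0.50402701 -0.10838427  0.0860776 ]
top knob [0.4956 0.2532 0.231 ] salt [ 0.4938 -0.1032  0.0649] tray [0.5085 0.2955 0.175 ]
tray z 0.1762462528559361 circ (0.5016412138938904, 0.25073257088661194) 0.09190119057893753 3027
knob pts [0.48723628 0.23912294 0.20508517] [0.51642143 0.26526931 0.23398292] 130 top z pctl [0.22696803 0.23200352 0.23298568]
 top mid [0.49949497 0.2537595  0.23198435]
foot ((0.4990941882133484, 0.25326448678970337), 0.08007293939590454) 1167
salt [ 0.48501815 -0.13012799  0.01042078] [ 0.52438074 -0.08872182  0.09162265] 276
 cap mid [ 0.50612452 -0.11027205  0.08585555] [ 0.50452517 -0.10870256  0.08579619]
```

View pics/crop0.png

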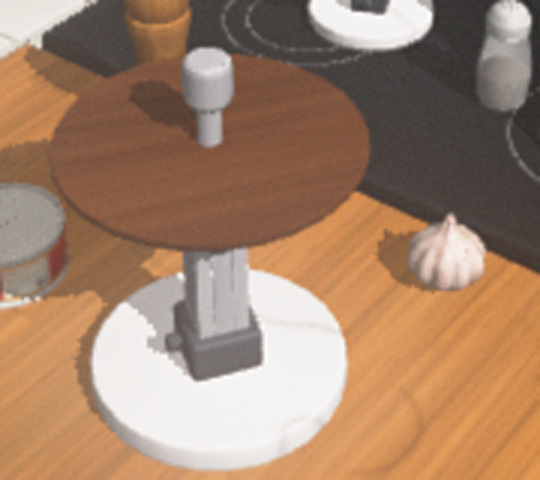

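The crop confirms the large stand: dark tray, steel knob, square tube in its socket and stone foot. The axis is at about (0.5005, 0.251), with the tray face at z≈0.1765. The salt is at (0.506, -0.110). I'll move up and across with the tool yawed so tool x = world y and tool y = world x.

The manual's scale: shifts go in shares of 75 cm and turns go in shares of 2 pi rad. Converting my numbers, 0.367 m / 0.75 = 0.4893, -0.23 m / 0.75 = -0.3067, -1.129 rad / 6.2832 = -0.1797.

Request:
move_arm:
  plan:
    - {"delta_pos": [0,0,-0.08],"turn": [0,0,0],"fingers": 0}
    - {"delta_pos": [0,0,-0.1333],"turn": [0,0,-0.0159],"fingers": 0}
    - {"delta_pos": [0.4893,-0.3067,-0.1333],"turn": [0,0,-0.1797],"fingers": 0}
    - {"delta_pos": [0.4893,-0.3067,-0.1333],"turn": [0,0,-0.1797],"fingers": 0}
    - {"delta_pos": [0.4893,-0.3067,-0.1333],"turn": [0,0,-0.1797],"fingers": 0}
    - {"delta_pos": [0.4893,-0.3067,-0.1333],"turn": [0,0,-0.1797],"fingers": 0}
    - {"delta_pos": [0.4893,-0.3067,-0.1333],"turn": [0,0,-0.1797],"fingers": 0}
    - {"delta_pos": [0.4893,-0.3067,-0.1333],"turn": [0,0,-0.1797],"fingers": 0}
    - {"delta_pos": [0.4893,-0.3067,-0.1333],"turn": [0,0,-0.1797],"fingers": 0}
    - {"delta_pos": [0.4893,-0.3067,-0.1333],"turn": [0,0,-0.1797],"fingers": 0}
    - {"delta_pos": [0.4893,-0.3067,-0.1333],"turn": [0,0,-0.1797],"fingers": 0}
    - {"delta_pos": [0.4893,-0.3067,-0.1333],"turn": [0,0,-0.1797],"fingers": 0}
  force: 40

```text
clock: 1.6
position: [0.5, -0.2017, 0.3421]
ee_rot: [0.708, 0.706, -0.0, -0.0]
ft_force: [-0.3, -1.3, -0.1]
grip_width: 1.0
grasp_force: 0.0
```

Scaled: 0.453 m / 0.75 = 0.604.

Request:
move_arm:
  plan:
    - {"delta_pos": [0.604,0,0],"fingers": 0,"turn": [0,0,0]}
    - {"delta_pos": [0.604,0,0],"fingers": 0,"turn": [0,0,0]}
    - {"delta_pos": [0.604,0,0],"fingers": 0,"turn": [0,0,0]}
    - {"delta_pos": [0.604,0,0],"fingers": 0,"turn": [0,0,0]}
    - {"delta_pos": [0.604,0,0],"fingers": 0,"turn": [0,0,0]}
    - {"delta_pos": [0.604,0,0],"fingers": 0,"turn": [0,0,0]}
    - {"delta_pos": [0.604,0,0],"fingers": 0,"turn": [0,0,0]}
    - {"delta_pos": [0.604,0,0],"fingers": 0,"turn": [0,0,0]}
    - {"delta_pos": [0.604,0,0],"fingers": 0,"turn": [0,0,0]}
    - {"delta_pos": [0.604,0,0],"fingers": 0,"turn": [0,0,0]}

```text
clock: 2.85
position: [0.5016, 0.2505, 0.3422]
ee_rot: [0.708, 0.706, -0.0, 0.0]
ft_force: [-0.5, -0.3, 0.1]
grip_width: 1.004
grasp_force: 0.0
```

```bash
cat >> h.py <<'E'
def wrist():
    o=get_obs(); c=camera('wrist'); T=np.eye(4); T[:3,:3]=Ro.from_quat(o['ee_rot']).as_matrix(); T[:3,3]=o['position']
    M=T@c['tool_from_camera']; c['R']=M[:3,:3].T; c['t']=-c['R']@M[:3,3]; return o,c
E
python3 - <<'E'
from h import *
o,c=wrist(); P=cloud(c); save(c['color'],'w1.png')
print(o['position'],Ro.from_quat(o['ee_rot']).as_matrix().round(3).tolist(),-c['R'].T@c['t'])
m=(np.hypot(P[...,0]-.5,P[...,1]-.25)<.025)&(c['range_z']>0)
q=P[m&(P[...,2]>.226)&(P[...,2]<.25)]; print('knobtop',q.min(0),q.max(0),(q.min(0)+q.max(0))/2,cv2.minEnclosingCircle(q[:,:2].astype(np.float32)))
q=P[(abs(P[...,2]-.1765)<.006)&(np.hypot(P[...,0]-.5,P[...,1]-.25)<.11)]; print('tray',np.median(q[:,2]),cv2.minEnclosingCircle(q[:,:2].astype(np.float32)))
E
```

```text
[0.50159541 0.25046042 0.34216694] [[0.003, 1.0, 0.0], [1.0, -0.003, -0.001], [-0.001, 0.0, -1.0]] [0.50060102 0.3294995  0.47440102]
knobtop [0.48738457 0.23576486 0.22602236] [0.5134574  0.26207195 0.23267779] [0.50042099 0.2489184  0.22935008] ((0.5002490282058716, 0.2485964447259903), 0.0139227956533432)
tray 0.17672159377104635 ((0.5006020069122314, 0.2484111189842224), 0.09000573307275772)
```

View pics/w1.png

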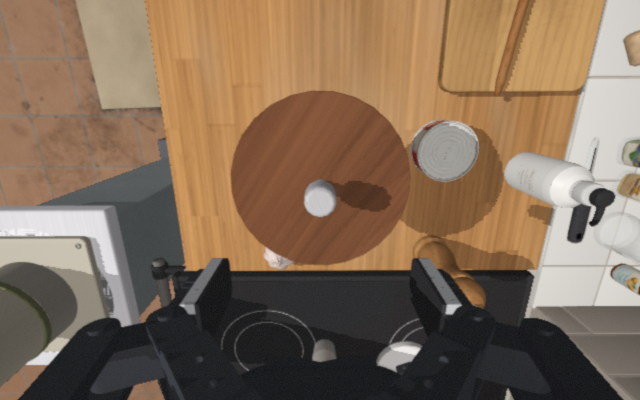

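The wrist view shows the knob at (320,198), centred on the tray, at (0.5004, 0.249). I'll shift slightly, descend and grip at 40 N.

Scaled: 0.132 m / 0.75 = 0.176, -0.0015 m / 0.75 = -0.002.

Request:
move_arm:
  plan:
    - {"delta_pos": [-0.002,-0.0013,0.0667],"turn": [0,0,0],"fingers": 0}
    - {"delta_pos": [-0.002,-0.0013,0.1333],"turn": [0,0,0],"fingers": 0}
    - {"delta_pos": [-0.002,-0.0013,0.1667],"turn": [0,0,0],"fingers": 0}
    - {"delta_pos": [-0.002,-0.0013,0.176],"turn": [0,0,0],"fingers": 0}
    - {"delta_pos": [-0.002,-0.0013,0.176],"turn": [0,0,0],"fingers": 0.3}
    - {"delta_pos": [-0.002,-0.0013,0.176],"turn": [0,0,0],"fingers": 0.5}
    - {"delta_pos": [-0.002,-0.0013,0.176],"turn": [0,0,0],"fingers": 0.6}
    - {"delta_pos": [-0.002,-0.0013,0.176],"turn": [0,0,0],"fingers": 0.6}
  force: 40

```text
clock: 3.9
position: [0.4998, 0.2515, 0.2108]
ee_rot: [0.707, 0.707, 0.0, 0.0]
ft_force: [-1.1, 0.2, -0.3]
grip_width: 0.401
grasp_force: 0.0
```

Request:
move_arm:
  plan:
    - {"delta_pos": [0,0,0],"turn": [0,0,0],"fingers": 0.64}
    - {"delta_pos": [0,0,0],"turn": [0,0,0],"fingers": 0.7}
    - {"delta_pos": [0,0,0],"turn": [0,0,0],"fingers": 1}
    - {"delta_pos": [0,0,0],"turn": [0,0,0],"fingers": 1}
    - {"delta_pos": [0,0,0],"turn": [0,0,0],"fingers": 1}
    - {"delta_pos": [0,0,0],"turn": [0,0,0],"fingers": 1}
  force: 40

```text
clock: 4.65
position: [0.5007, 0.2513, 0.2106]
ee_rot: [0.707, 0.707, 0.001, 0.001]
ft_force: [4.4, 1.3, -1.1]
grip_width: 0.308
grasp_force: 39.3
```

Gripped. I'll draw up slowly, about 16 mm first, which is below the minimum rise.

Scaled: -0.014 m / 0.75 = -0.0187, -0.012 m / 0.75 = -0.016.

Request:
move_arm:
  plan:
    - {"delta_pos": [0,0,-0.0027],"turn": [0,0,0],"fingers": 1}
    - {"delta_pos": [0,0,-0.0053],"turn": [0,0,0],"fingers": 1}
    - {"delta_pos": [0,0,-0.008],"turn": [0,0,0],"fingers": 1}
    - {"delta_pos": [0,0,-0.0107],"turn": [0,0,0],"fingers": 1}
    - {"delta_pos": [0,0,-0.0133],"turn": [0,0,0],"fingers": 1}
    - {"delta_pos": [0,0,-0.016],"turn": [0,0,0],"fingers": 1}
    - {"delta_pos": [0,0,-0.0187],"turn": [0,0,0],"fingers": 1}

```text
clock: 5.52
position: [0.4997, 0.2513, 0.2244]
ee_rot: [0.707, 0.707, -0.0, 0.0]
ft_force: [5.3, -0.2, -8.3]
grip_width: 0.307
grasp_force: 40.0
```

```bash
cat > look.py <<'E'
from h import *
import sys
o=get_obs(); c=camera('scene'); P=cloud(c)
m=(np.hypot(P[...,0]-.5,P[...,1]-.25)<.095)&(c['range_z']>0)
z=P[m&(P[...,2]>.17)&(P[...,2]<.26)][:,2]; h,e=np.histogram(z,bins=np.arange(.17,.26,.002)); k=e[h.argmax()]+.001
f=P[m&(abs(P[...,2]-.0135)<.006)]
print('tray',round(float(np.median(z[abs(z-k)<.004])),4),'foot z',np.median(f[:,2]).round(4),'foot c',cv2.minEnclosingCircle(f[:,:2].astype(np.float32)),o['position'].round(4),o['ft_force'].round(2),o['torque'].round(2))
if len(sys.argv)>1: save(cv2.resize(c['color'][190:350,225:405],None,fx=3,fy=3,interpolation=cv2.INTER_CUBIC),sys.argv[1])
E
python3 look.py
```

```text
tray 0.1901 foot z 0.0146 foot c ((0.4994504749774933, 0.24911266565322876), 0.08022662997245789) [0.4997 0.2513 0.2244] [ 5.34 -0.16 -8.34] [ 0.12 -1.2  -0.01]
```

The tray rose 13 mm at about 8 N and the foot stayed put. I'll continue in small steps and relieve the side force a little.

Scaled: -0.003 m / 0.75 = -0.004, -0.001 m / 0.75 = -0.0013.

Request:
move_arm:
  plan:
    - {"delta_pos": [0,0.0007,-0.0013],"turn": [0,0,0],"fingers": 1}
    - {"delta_pos": [0,0.0007,-0.0027],"turn": [0,0,0],"fingers": 1}
    - {"delta_pos": [0,0.0007,-0.004],"turn": [0,0,0],"fingers": 1}

```text
clock: 5.95
position: [0.5001, 0.2513, 0.2273]
ee_rot: [0.707, 0.707, -0.0, 0.0]
ft_force: [4.9, 0.2, -8.9]
grip_width: 0.311
grasp_force: 40.0
```

Request:
move_arm:
  plan:
    - {"delta_pos": [0,0,-0.0013],"turn": [0,0,0],"fingers": 1}
    - {"delta_pos": [0,0,-0.0027],"turn": [0,0,0],"fingers": 1}

```text
clock: 6.2
position: [0.5001, 0.2513, 0.2293]
ee_rot: [0.707, 0.707, -0.0, 0.0]
ft_force: [4.9, -0.4, -8.9]
grip_width: 0.308
grasp_force: 40.1
```

Scaled: -0.002 m / 0.75 = -0.0027, -0.001 m / 0.75 = -0.0013.

Request:
move_arm:
  plan:
    - {"delta_pos": [0,0,-0.0013],"turn": [0,0,0],"fingers": 1}
    - {"delta_pos": [0,0,-0.0027],"turn": [0,0,0],"fingers": 1}

```text
clock: 6.45
position: [0.5001, 0.2513, 0.2313]
ee_rot: [0.707, 0.707, -0.0, 0.0]
ft_force: [4.7, 0.6, -8.2]
grip_width: 0.313
grasp_force: 40.1
```

Run:
```python
from h import *
c=camera('scene'); save(cv2.resize(c['color'][230:320,260:330],None,fx=6,fy=6,interpolation=cv2.INTER_CUBIC),'tube1.png')
```

```text
(no output)
```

View pics/tube1.png

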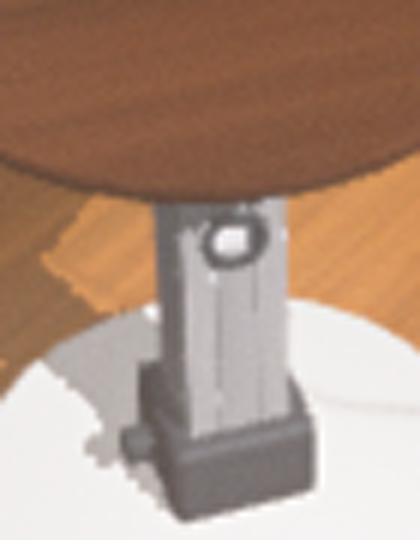

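The hole is visible at image pixel ~(299,270), with something bright in it. That is either the inner tube or the button, so I'll feel with a small step.

Scaled: -0.0015 m / 0.75 = -0.002, -0.001 m / 0.75 = -0.0013.

Request:
move_arm:
  plan:
    - {"delta_pos": [0,0,-0.0013],"turn": [0,0,0],"fingers": 1}
    - {"delta_pos": [0,0,-0.002],"turn": [0,0,0],"fingers": 1}

```text
clock: 6.75
position: [0.5002, 0.2513, 0.2329]
ee_rot: [0.707, 0.707, 0.0, 0.0]
ft_force: [3.6, -0.3, -9.8]
grip_width: 0.306
grasp_force: 40.0
```

```bash
cat > hole.py <<'E'
from h import *
o=get_obs(); c=camera('scene'); g=c['color'].mean(2)[262:280,288:312].astype(int)
P=cloud(c)
print(o['position'].round(4),o['ft_force'].round(2)); print(g); print('x-range',(c['range_z'][264:276:2,292:308]*1000).astype(int)); print(pt(c,299,270))
E
python3 hole.py
```

```text
[0.5002 0.2513 0.2329] [ 3.65 -0.34 -9.79]
[[ 81  81  81  81  82  81  82  82  83  84  81  83  85  91  91 111 143 152
  170 162 144 146 148 145]
 [100 102 108 109 108 110 109 103 108 107 108 113 132 162 133 171 182 183
  184 171 155 152 149 150]
 [104 107 110 116 117 116 112 112 117 114 118 130 174 180 161 184 188 186
  183 175 153 146 148 148]
 [103 106 113 116 116 117 112 109 108 111 138 134 144 143 136 169 184 186
  182 171 151 148 148 147]
 [100 104 112 120 120 116 123 115  96 104 110 109 111 109 107 126 160 185
  187 171 152 146 146 147]
 [104 105 137 172 168 138 159 111 102 124 134 135 134 120 104 110 152 188
  184 174 149 148 148 155]
 [103 121 169 184 187 168 129 113 167 227 230 227 217 141 100 104 133 184
  187 177 149 149 152 155]
 [106 132 172 186 182 155 110 143 226 237 235 235 227 147 103 101 124 186
  194 206 158 153 155 157]
 [106 124 170 186 182 151 110 160 235 237 234 229 220 144  99 104 136 186
  199 210 163 157 159 157]
 [106 119 169 185 178 137 105 143 219 219 214 210 204 146 103 119 162 187
  190 193 163 159 154 155]
 [104 120 164 184 186 169 110 111 148 168 177 1
[... 507 characters left out ...]
 186 182 173 191 186 189
  192 185 163 157 155 154]
 [106 112 136 187 190 192 189 186 171 180 182 185 188 183 170 188 188 191
  192 189 161 157 151 153]
 [105 108 138 191 189 189 191 185 168 179 183 183 184 184 172 188 190 190
  190 190 181 173 166 162]]
x-range [[795 799 797 799 800 799 799 802 802 802 804 804 804 807 807 809]
 [801 799 799 797 802 800 800 802 801 802 803 805 809 807 809 809]
 [801 801 801 799 801 809 811 812 814 815 810 806 809 810 810 813]
 [803 805 804 803 810 811 815 815 815 813 810 810 811 811 814 816]
 [805 807 804 805 808 807 810 813 809 811 809 812 813 818 813 819]
 [809 810 809 808 807 811 811 811 814 813 815 818 817 821 819 820]]
[0.49037071 0.25270716 0.11091885]
```

The hole interior reads about 6–8 mm deeper than the rim, so that is the bare inner tube and the button isn't out yet. Continuing in 2 mm steps.

Scaled: -0.002 m / 0.75 = -0.0027, -0.001 m / 0.75 = -0.0013.

Request:
move_arm:
  plan:
    - {"delta_pos": [0,0,-0.0013],"turn": [0,0,0],"fingers": 1}
    - {"delta_pos": [0,0,-0.0027],"turn": [0,0,0],"fingers": 1}

```text
clock: 7.05
position: [0.5001, 0.2513, 0.2348]
ee_rot: [0.707, 0.707, -0.0, 0.0]
ft_force: [4.2, -0.1, -8.1]
grip_width: 0.307
grasp_force: 40.1
```

Scaled: -0.002 m / 0.75 = -0.0027, -0.001 m / 0.75 = -0.0013.

Request:
move_arm:
  plan:
    - {"delta_pos": [0,0,-0.0013],"turn": [0,0,0],"fingers": 1}
    - {"delta_pos": [0,0,-0.0027],"turn": [0,0,0],"fingers": 1}

```text
clock: 7.3
position: [0.5001, 0.2513, 0.2369]
ee_rot: [0.707, 0.707, -0.0, 0.0]
ft_force: [4.9, -0.6, -8.1]
grip_width: 0.307
grasp_force: 40.1
```

Scaled: -0.002 m / 0.75 = -0.0027, -0.001 m / 0.75 = -0.0013.

Request:
move_arm:
  plan:
    - {"delta_pos": [0,0,-0.0013],"turn": [0,0,0],"fingers": 1}
    - {"delta_pos": [0,0,-0.0027],"turn": [0,0,0],"fingers": 1}

```text
clock: 7.55
position: [0.5002, 0.2513, 0.2388]
ee_rot: [0.707, 0.707, -0.0, 0.0]
ft_force: [3.7, 0.5, -8.2]
grip_width: 0.308
grasp_force: 40.1
```

Scaled: -0.002 m / 0.75 = -0.0027, -0.001 m / 0.75 = -0.0013.

Request:
move_arm:
  plan:
    - {"delta_pos": [0,0,-0.0013],"turn": [0,0,0],"fingers": 1}
    - {"delta_pos": [0,0,-0.0027],"turn": [0,0,0],"fingers": 1}

```text
clock: 7.8
position: [0.5002, 0.2513, 0.2409]
ee_rot: [0.707, 0.707, 0.0, 0.0]
ft_force: [3.2, 0.2, -7.3]
grip_width: 0.309
grasp_force: 40.1
```

Scaled: -0.002 m / 0.75 = -0.0027, -0.001 m / 0.75 = -0.0013.

Request:
move_arm:
  plan:
    - {"delta_pos": [0,0,-0.0013],"turn": [0,0,0],"fingers": 1}
    - {"delta_pos": [0,0,-0.0027],"turn": [0,0,0],"fingers": 1}

```text
clock: 8.05
position: [0.5004, 0.2514, 0.2432]
ee_rot: [0.707, 0.707, 0.0, 0.0]
ft_force: [5.4, 0.1, -2.4]
grip_width: 0.307
grasp_force: 40.6
```

The force dropped to 2.4 N, probably the snap. I'll look at the hole.

```bash
python3 hole.py | tail -8; python3 look.py
python3 - <<'E'
from h import *
c=camera('scene'); save(cv2.resize(c['color'][230:320,260:330],None,fx=6,fy=6,interpolation=cv2.INTER_CUBIC),'tube2.png')
E
```

```text
193 190 179 174 166 161]]
x-range [[797 797 800 798 801 799 801 801 807 804 806 804   0 805 807 807]
 [798 800 800 802 801 801 802 801 803 803 804 802 810 809 810 810]
 [800 800 803 803 802 810 813 813 815 816 808   0 806 809 812 810]
 [  0 803 803 803 813 811 813 812 814 815 809 810 811 815 813 814]
 [805 805 804 803 808 810 811 811 810 810 811 815 812 815 816 818]
 [809   0 810 811 810 811 812 811 812 814 816 815 817 820 818 820]]
[0.48890419 0.25441937 0.11282869]
tray 0.2092 foot z 0.0143 foot c ((0.5007972121238708, 0.24978137016296387), 0.08125200867652893) [0.5006 0.2515 0.2435] [ 5.14  0.22 -0.57] [-0.11 -1.09  0.01]
```

View pics/tube2.png

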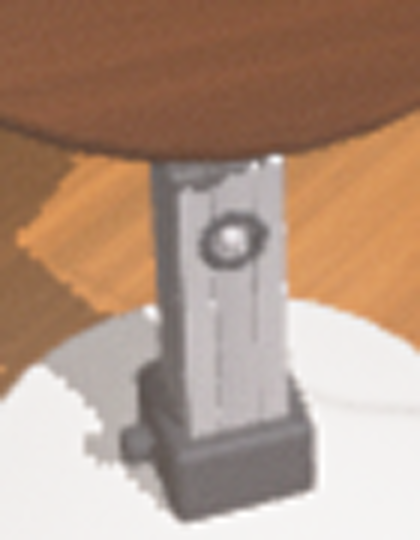

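A round, highlighted tip now shows inside the hole (crop 232,238), but it still reads recessed, so the dome has begun to enter. One more millimetre.

Scaled: -0.001 m / 0.75 = -0.0013, -0.0005 m / 0.75 = -0.0007.

Request:
move_arm:
  plan:
    - {"delta_pos": [0,0,-0.0007],"turn": [0,0,0],"fingers": 1}
    - {"delta_pos": [0,0,-0.0013],"turn": [0,0,0],"fingers": 1}

```text
clock: 8.45
position: [0.5007, 0.2515, 0.2446]
ee_rot: [0.707, 0.707, 0.001, 0.0]
ft_force: [5.9, -1.0, -0.2]
grip_width: 0.308
grasp_force: 40.9
```

```bash
python3 hole.py | tail -7; python3 look.py
```

```text
x-range [[799 798 797 798 799 803 800 801 801 802 804 805 802 807 807 807]
 [800 799 801 799 799 800 799 803 804 805 802 804 809 808 809 812]
 [801 802 802 804 802 809 807 807 811 812 808 807 807   0 814 813]
 [804 804 805 804 809 803 805 806 808 814 809 811 809 814 812 815]
 [808 808 804 806 807 811 811 812 811 814 812 814 815 816 815 816]
 [811 809 809 809 811 810   0 811 813 814 816 814 818 818 819 819]]
[0.4859187  0.25790504 0.11671667]
tray 0.2103 foot z 0.0143 foot c ((0.5015608668327332, 0.24934405088424683), 0.08120456337928772) [0.5007 0.2515 0.2446] [ 5.06 -0.2   1.62] [-0.08 -1.06  0.03]
```

The button is emerging: the range at its centre went from about 813 to 805. The spring's wedging is now helping the tray up. Another 1 mm.

Scaled: -0.001 m / 0.75 = -0.0013, -0.0005 m / 0.75 = -0.0007.

Request:
move_arm:
  plan:
    - {"delta_pos": [0,0,-0.0007],"turn": [0,0,0],"fingers": 1}
    - {"delta_pos": [0,0,-0.0013],"turn": [0,0,0],"fingers": 1}

```text
clock: 8.8
position: [0.5003, 0.2514, 0.2449]
ee_rot: [0.707, 0.707, 0.0, 0.0]
ft_force: [4.6, 0.5, -3.6]
grip_width: 0.31
grasp_force: 40.6
```

```bash
python3 hole.py | tail -7; python3 look.py
```

```text
x-range [[796 797 799 799 797 801 801 803 800 804 804 805 804 808 805 807]
 [799 800 801 798 801 800 803 800 803 805 802 804 806 809 808 810]
 [800 803 803 803 802 807 806 808 811 812 807 807 808 812 811 816]
 [803 802 801 803 810 807 805 806 805 814 809 810 810 812 817 817]
 [807 805 806 804 807 808 806 806 809 813 813 815 815 815 818 815]
 [810 808 810 812 813 811 810 813 813 815 817 815 818 817 818 820]]
[0.4858001  0.25804351 0.11687113]
tray 0.2106 foot z 0.0143 foot c ((0.4991421103477478, 0.2491535097360611), 0.08099688589572906) [0.5003 0.2514 0.2449] [ 5.13  0.8  -2.46] [ 0.02 -1.25  0.05]
```

```bash
cat > btn.py <<'E'
from h import *
o=get_obs(); c=camera('scene'); P=cloud(c)[260:282,286:314]
print(o['position'].round(4),o['ft_force'].round(2))
print((P[::1,:,0]*1000).round().astype(int)[2:18,3:24]); print((P[::2,10,2]*1000).round().tolist())
E
python3 btn.py
```

```text
[0.5003 0.2514 0.2449] [ 5.5   0.58 -1.48]
[[497 495 495 494 493 491 491 489 487 488 487 485 485 484 484 481 481 480
  479 583 579]
 [497 496 495 493 494 492 491 490 489 488 487 486 485 484 482 482 482 480
  479 580 577]
 [499 496 494 494 493 492 492 489 490 487 488 487 484 484 483 482 482 482
  480 576 575]
 [499 496 495 494 493 492 492 489 490 488 486 485 484 483 484 483 481 480
  480 575 571]
 [498 497 495 494 492 491 492 490 487 487 486 485 484 483 483 483 482 480
  480 572 570]
 [500 495 496 493 494 493 489 488 487 491 489 489 487 482 482 481 481 480
  480 571 568]
 [500  82 494 494 493 492 491 489 492 488 488 490 488 484 484 481 481 480
  480 568 567]
 [501 496 495 495 492 491 490 492 489 488 486 484 488 484 484 482 483 479
  480 566 563]
 [500  82 494 495 492 491 490  82 489 486 486 484 487 483 483 482 482 480
  479 564 562]
 [501 497 496 494 493 492 491 493 488 487 485 484 485 483 482 483 482 481
  480 561 561]
 [500 496 496 494 495 491 491 488 488 487 484 483 484 482 483 483 481 479
  479 560 559]
 [501 496 496 494 494 492 491 488 489 487 487 486 484 484 484 482 481 480
  480 559 558]
 [501 496 496 495 493 493 492 489 488 487 487 487 486 486 483 482 482 480
  479 557 555]
 [501 496 496 495 494 492 492 490 489 489 487 486 486 483 484 482 482 481
  479 555 553]
 [501 496 496 495 494 494 491 490 490 488 487 486 485 485 484 482 481 480
  480 552 551]
 [501 497 497 495 494 493 491 489 490 489 487 486 487 484 483 484 483 480
  480 549 549]]
[137.0, 135.0, 131.0, 126.0, 122.0, 643.0, 115.0, 110.0, 104.0, 98.0, 94.0]
```

The tip is about flush with the tube face, so not fully out yet. Another 1 mm.

Scaled: -0.001 m / 0.75 = -0.0013, -0.0005 m / 0.75 = -0.0007.

Request:
move_arm:
  plan:
    - {"delta_pos": [0,0,-0.0007],"turn": [0,0,0],"fingers": 1}
    - {"delta_pos": [0,0,-0.0013],"turn": [0,0,0],"fingers": 1}
    - {"delta_pos": [0,0,-0.0013],"turn": [0,0,0],"fingers": 1}

```text
clock: 9.32
position: [0.5, 0.2513, 0.2454]
ee_rot: [0.707, 0.707, -0.0, -0.0]
ft_force: [4.7, 0.1, -5.5]
grip_width: 0.312
grasp_force: 40.3
```

```bash
python3 btn.py; python3 look.py
```

```text
[0.5    0.2513 0.2454] [ 4.68  0.06 -5.47]
[[499 496 496 495 493 492 491 490 488 488 486 486 485 483 483 482 482 480
  479 581 580]
 [499 494 495 494 492 490 491 489 487 489 486 487 486 483 483 481  82 480
  480 580 576]
 [498 495 493 495 493 491 493 490 490 489 487 487 485 485 483 482 481 479
  479 578 576]
 [500 496 494 495 494 491 492 491 489 488 486 485 484 483 484 481 481 480
  479 575 575]
 [500 494 495 494 493 492 490 489 488 489 486 485 485 483 483 484 481 480
  478 572 571]
 [499 495 496 494 494 492 490 489 489 490 488 489 488 483 481 481 480 480
  479 572 569]
 [501 497 495 494 493 491 489 489 491 489 488 486 488 484 483 481 481 480
  479 570 567]
 [499 495 495 495 492 492 490 492 489 487 486 485 489 484 483 481 481 479
  478 568 566]
 [501 497 495 495 493 490 491 493 488 487 486 484 483 483 483 481 481 479
  479 565 563]
 [500 497 496 494 492 491 490 492 489 487 485 483 485 483 483 482 482 480
  479 563 560]
 [500 497 495 495 494 491 489 489 490 487 484 484 483 484 484 482 480 480
  480 562 559]
 [501 496 494 494 494 492 491 490 487 487 487 485 484 485 484 482 482 480
  479 559 557]
 [502 497 496 494 493 492 491 489 488  82 486 486 485 484 484 483 482 480
  480 557 555]
 [501 497 496 494 494 492 492 489 489 487 487 486 485 485 482 484 482 480
  479 554 553]
 [502 497 495 493 492 492 491 489 491 489 487 486 486 484 483 483 481 481
  479 552 551]
 [502 497 495 495 492 492 491 490 489 488 486 486 485 483 484 482 482 482
  479 551 551]]
[138.0, 134.0, 130.0, 127.0, 123.0, 113.0, 113.0, 109.0, 105.0, 98.0, 95.0]
tray 0.2111 foot z 0.0145 foot c ((0.500704824924469, 0.24938805401325226), 0.0806339755654335) [0.5    0.2513 0.2454] [ 3.69  0.75 -7.99] [ 0.11 -1.17 -0.01]
```

Scaled: -0.001 m / 0.75 = -0.0013, -0.0005 m / 0.75 = -0.0007.

Request:
move_arm:
  plan:
    - {"delta_pos": [0,0,-0.0007],"turn": [0,0,0],"fingers": 1}
    - {"delta_pos": [0,0,-0.0013],"turn": [0,0,0],"fingers": 1}
    - {"delta_pos": [0,0,-0.0013],"turn": [0,0,0],"fingers": 1}

```text
clock: 9.8
position: [0.5002, 0.2513, 0.2468]
ee_rot: [0.707, 0.707, -0.0, 0.0]
ft_force: [3.5, 0.7, -6.5]
grip_width: 0.308
grasp_force: 40.3
```

```bash
cat > btn.py <<'E'
from h import *
o=get_obs(); c=camera('scene'); P=cloud(c)
print(o['position'].round(4),o['ft_force'].round(2))
F=P[278:295,291:304].reshape(-1,3); F=F[F[:,0]>.3]; n=np.linalg.svd(F-F.mean(0))[2][2]; n*=-np.sign(n[0])
print('normal',n.round(3)); D=((P-np.median(F,axis=0))@n*1000).round().astype(int)
print(D[262:280,289:310])
E
python3 btn.py; python3 look.py;  python3 - <<'E'
from h import *
c=camera('scene'); save(cv2.resize(c['color'][230:320,260:330],None,fx=6,fy=6,interpolation=cv2.INTER_CUBIC),'tube3.png')
E
```

```text
[0.5002 0.2513 0.2468] [ 3.48  0.68 -6.49]
normal [-0.827  0.563 -0.014]
[[  -2   -2    2    0    0    0    2    0   -1    0   -2   -2    1   -2
    -1    0   -1    1    0 -157 -155]
 [  -3   -2   -2    0    0    0   -2   -1    0   -1   -1   -2   -2    0
    -1   -1   -2    0   -2 -152 -152]
 [  -4    1    0   -1    0    0    0    0    0    1    2   -1    0   -2
     1   -1   -1    0    2 -148 -148]
 [  -4    0   -1   -1    1   -1   -2   -1    0    0    2    0    1    2
    -1   -1    1   -1    0 -145 -145]
 [  -4    2   -1    2    0    0   -3    1    1    0    3    2    1    0
     2    0   -2    0    0 -142 -140]
 [  -4   -1    3    1    0   -1    0    2    2   -2   -2   -2   -7    1
     2    2    1   -1   -1 -139 -138]
 [  -2    1   -2   -2    0    0    1    1   -2    0   -1    1   -5   -1
     2    1    0   -2   -2 -135 -134]
 [  -6   -1   -1    0    0    0    1   -4    0    1    0    3   -7   -2
     1    0   -1    0    0 -134  594]
 [  -6    1   -1    2   -1    1    0   -6    2    2    4    3   -4    2
     1    2   -2   -1   -2 -130 -128]
 [  -4    0   -1    0    0    2    2 
[... 413 characters left out ...]
3   -1    1   -3    0   -1    2    0    0   -1   -2   -1   -1
    -1   -1    0    0    0 -115 -115]
 [  -7   -2    0   -1   -1   -1    0   -2   -1   -1    1   -2   -1   -1
    -2    1    1   -1   -1 -112 -111]
 [  -8    0    0    0   -1    0   -1    0    0   -1   -2    0   -1   -2
    -1    0    0    0    0 -108 -109]
 [  -6    0    0    2    1    1   -1    1    1    0    0    0   -3    1
     1   -2    1   -1    1 -105 -106]
 [  -7    0   -1   -1    0   -1    1    1    0   -1    1   -2   -1    0
    -2    0    0   -1   -2 -103 -102]]
tray 0.2125 foot z 0.0144 foot c ((0.5013431906700134, 0.2492479383945465), 0.08097478002309799) [0.5002 0.2513 0.2468] [ 3.93 -0.4  -5.29] [ 0.11 -0.99  0.04]
```

View pics/tube3.png

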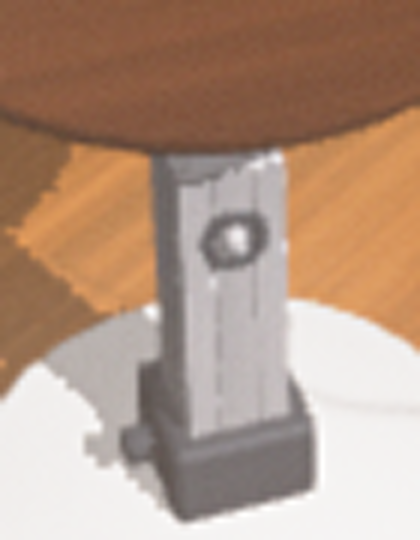

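The dome is now proud of the face by 3–4 mm and centred in the hole (crop 235,238). I'll confirm the lock by feel with a small extra pull well below 20 N.

Scaled: -0.001 m / 0.75 = -0.0013, -0.0005 m / 0.75 = -0.0007.

Request:
move_arm:
  plan:
    - {"delta_pos": [0,0,-0.0007],"turn": [0,0,0],"fingers": 1}
    - {"delta_pos": [0,0,-0.0013],"turn": [0,0,0],"fingers": 1}
    - {"delta_pos": [0,0,-0.0013],"turn": [0,0,0],"fingers": 1}

```text
clock: 10.32
position: [0.5002, 0.2514, 0.2479]
ee_rot: [0.707, 0.707, 0.0, 0.0]
ft_force: [4.5, 1.0, -5.6]
grip_width: 0.309
grasp_force: 40.3
```

Scaled: -0.001 m / 0.75 = -0.0013, -0.0005 m / 0.75 = -0.0007.

Request:
move_arm:
  plan:
    - {"delta_pos": [0,0,-0.0007],"turn": [0,0,0],"fingers": 1}
    - {"delta_pos": [0,0,-0.0013],"turn": [0,0,0],"fingers": 1}
    - {"delta_pos": [0,0,-0.0013],"turn": [0,0,0],"fingers": 1}

```text
clock: 10.7
position: [0.5002, 0.2514, 0.2489]
ee_rot: [0.707, 0.707, 0.0, 0.0]
ft_force: [4.2, -0.5, -6.7]
grip_width: 0.312
grasp_force: 40.3
```

Scaled: -0.001 m / 0.75 = -0.0013, -0.0005 m / 0.75 = -0.0007.

Request:
move_arm:
  plan:
    - {"delta_pos": [0,0,-0.0007],"turn": [0,0,0],"fingers": 1}
    - {"delta_pos": [0,0,-0.0013],"turn": [0,0,0],"fingers": 1}
    - {"delta_pos": [0,0,-0.0013],"turn": [0,0,0],"fingers": 1}

```text
clock: 11.08
position: [0.5, 0.2513, 0.2496]
ee_rot: [0.707, 0.707, -0.0, -0.0]
ft_force: [3.3, 0.3, -7.3]
grip_width: 0.311
grasp_force: 40.1
```

```bash
python3 btn.py|sed -n '1,2p;6,14p' ; python3 look.py
```

```text
[0.5    0.2513 0.2496] [ 3.25  0.34 -7.34]
normal [-0.833  0.553 -0.011]
     0    1   -1   -1    0 -152 -151]
 [  -2    0    1    1   -1    0   -1   -2   -1   -1    0    1    0   -1
     1   -1   -2   -1    0 -149 -148]
 [  -5    0   -1   -1   -1   -2    1    0    1    0    2    1    0    1
     1    0    0    1   -1 -146 -144]
 [  -3   -3    1    0    1    1   -1    0    0   -1    1    1    0    1
     3    0   -1    0    0 -142 -141]
 [  -3   -1   -1    0    0    0    0    0    3    1    2    1   -7    0
     3    1    0   -1    0 -138 -138]
tray 0.2153 foot z 0.0145 foot c ((0.49986135959625244, 0.2495654970407486), 0.08169454336166382) [0.5001 0.2513 0.2497] [ 3.42 -0.19 -8.89] [ 0.12 -0.97  0.02]
```

Scaled: -0.001 m / 0.75 = -0.0013, -0.0005 m / 0.75 = -0.0007.

Request:
move_arm:
  plan:
    - {"delta_pos": [0,0,-0.0007],"turn": [0,0,0],"fingers": 1}
    - {"delta_pos": [0,0,-0.0013],"turn": [0,0,0],"fingers": 1}

```text
clock: 11.42
position: [0.4997, 0.2511, 0.2501]
ee_rot: [0.707, 0.707, -0.001, -0.0]
ft_force: [2.5, 0.5, -15.3]
grip_width: 0.312
grasp_force: 40.2
```

```bash
python3 btn.py|sed -n '1,2p;13,27p' ; python3 look.py
```

```text
[0.4997 0.2511 0.2501] [  2.51   0.51 -15.3 ]
normal [-0.834  0.552 -0.014]
 [  -5   -1    0   -1    1  592    1    2    3    1    2    2   -4   -1
     0    1    0    0    0 -140 -138]
 [  -6    2   -2    0   -1    2    1   -1    1    0    2    2    1   -1
     3    2    1    0   -1 -134 -134]
 [  -5   -3    2    0    0    1   -1   -6    2    4    3    5  -28   -1
     4    0    1    0   -1 -133 -132]
 [  -7   -1    2    1    0    1    1  -28  -27    2    4    2   -5    2
     1    3    1   -2    0 -131 -126]
 [  -8    0   -1    0   -2    0    2   -4   -4   -4   -1   -3    1    2
     1    0   -2   -1    2 -126 -124]
 [  -6   -3   -2   -1    0    2    2    4   -1   -1    0    0    2    1
     1   -1   -1   -1    0  592 -122]
 [ -10   -1   -2    0   -2    1    2    2    1    0    3    2    1   -1
    -1    0    0    0    0 -120 -119]
 [  -8    0    0   -1    0   -2    0    0    0    0    1    1   -1   -2
tray 0.2157 foot z 0.0147 foot c ((0.5003371238708496, 0.24952039122581482), 0.08132673799991608) [0.4997 0.2511 0.2501] [  2.75   0.83 -14.26] [ 0.14 -0.86  0.04]
```

The pull went firmly to 15 N with no slide, while the button is out in the hole and the foot is down, so it is locked. I'll ease back 2.5 mm within the play, release and rise.

Request:
move_arm:
  plan:
    - {"delta_pos": [0,0,0.0013],"turn": [0,0,0],"fingers": 1}
    - {"delta_pos": [0,0,0.0027],"turn": [0,0,0],"fingers": 1}
    - {"delta_pos": [0,0,0.0033],"turn": [0,0,0],"fingers": 1}
    - {"delta_pos": [0,0,0.0033],"turn": [0,0,0],"fingers": 0.6}
    - {"delta_pos": [0,0,0.0033],"turn": [0,0,0],"fingers": 0.3}
    - {"delta_pos": [0,0,0.0033],"turn": [0,0,0],"fingers": 0}
    - {"delta_pos": [0,0,0.0033],"turn": [0,0,0],"fingers": 0}
    - {"delta_pos": [0,0,-0.0533],"turn": [0,0,0],"fingers": 0}
    - {"delta_pos": [0,0,-0.1333],"turn": [0,0,0],"fingers": 0}
    - {"delta_pos": [0,0,-0.1333],"turn": [0,0,0],"fingers": 0}

```text
clock: 12.78
position: [0.5011, 0.2527, 0.3554]
ee_rot: [0.707, 0.707, 0.003, 0.001]
ft_force: [0.5, 0.1, -0.6]
grip_width: 1.001
grasp_force: 0.0
```

```bash
python3 btn.py|sed -n '1,2p;13,24p' ; python3 look.py
python3 - <<'E'
from h import *
c=camera('scene'); a=cv2.resize(c['color'][190:330,225:405],None,fx=4,fy=4,interpolation=cv2.INTER_CUBIC); save(a,'locked.png')
E
```

```text
[0.5011 0.2527 0.3554] [ 0.45  0.13 -0.64]
normal [-0.834  0.552 -0.008]
 [  -3    0    0   -2   -1   -1    1    3    3    0    3    2   -5    2
     1    0    1   -1   -1 -140 -136]
 [  -4   -2   -1   -1   -1    1    0    0    0    2    3  595   -4    1
     3    0   -1    1    0 -135 -135]
 [  -3   -2    0   -1    1    2    2   -6    2    2    4    3  -27    2
     1    1    0    0   -1 -129 -133]
 [  -5   -1    0    0    0    3    1   -7    1    5    5   -3   -4    2
     3    1    0    0   -1 -130 -129]
 [  -5    2    0   -2    2    1    1   -4   -5   -1   -2   -2    2    1
     0   -2   -1    0    0 -127 -126]
 [  -4    0   -1    0    1    1    3    1   -1    1    0    1   -1    1
     1   -2   -1    0   -1 -123 -122]
tray 0.2149 foot z 0.0142 foot c ((0.49986568093299866, 0.24897395074367523), 0.0810026153922081) [0.5006 0.252  0.3528] [ 0.31 -0.91 -0.87] [ 0.02  0.01 -0.01]
```

View pics/locked.png

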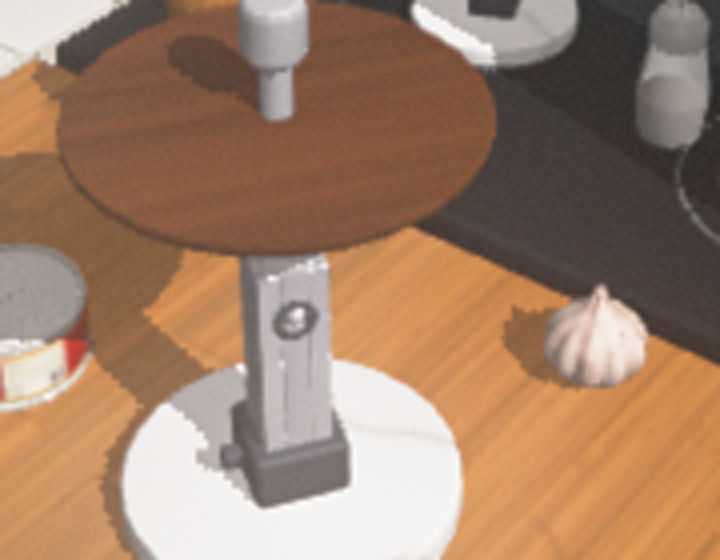

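The tray is at 0.2149 with the button proud about 5 mm in the hole (crop 296,320), and the stand hasn't moved. Now to the salt, checking clearance to the small stand.

Scaled: -0.361 m / 0.75 = -0.4813, 0.005 m / 0.75 = 0.0067.

Request:
move_arm:
  plan:
    - {"delta_pos": [-0.08,0.0013,0],"fingers": 0,"turn": [0,0,0]}
    - {"delta_pos": [-0.16,0.0027,0],"fingers": 0,"turn": [0,0,0]}
    - {"delta_pos": [-0.24,0.004,0],"fingers": 0,"turn": [0,0,0]}
    - {"delta_pos": [-0.32,0.0053,0],"fingers": 0,"turn": [0,0,0]}
    - {"delta_pos": [-0.4,0.0067,0],"fingers": 0,"turn": [0,0,0]}
    - {"delta_pos": [-0.48,0.0067,0.0667],"fingers": 0,"turn": [0,0,0]}
    - {"delta_pos": [-0.4813,0.0067,0.1333],"fingers": 0,"turn": [0,0,0]}
    - {"delta_pos": [-0.4813,0.0067,0.1333],"fingers": 0,"turn": [0,0,0]}
    - {"delta_pos": [-0.4813,0.0067,0.1333],"fingers": 0,"turn": [0,0,0]}
    - {"delta_pos": [-0.4813,0.0067,0.1333],"fingers": 0,"turn": [0,0,0]}

```text
clock: 14.18
position: [0.5064, -0.1085, 0.2533]
ee_rot: [0.706, 0.708, 0.001, 0.002]
ft_force: [0.5, -0.1, 0.1]
grip_width: 0.999
grasp_force: 0.0
```

Run:
```python
from h import *
import pickle
c0=pickle.load(open('c0.pkl','rb'))
for n in c0:
    P=cloud(c0[n]); print(n,'small stand knob', pt(c0[n],*((350,153) if n=='scene' else (379,149))).round(3))
    m=(P[...,2]>.05)&(P[...,2]<.25)&(P[...,0]>.5)&(P[...,0]<.62)&(P[...,1]>-.22)&(P[...,1]<0)
    q=P[m]; q=q[np.hypot(q[:,0]-.506,q[:,1]+.11)>.035]; print('near things',len(q), q.min(0) if len(q) else '')
o,c=wrist(); P=cloud(c); save(c['color'],'w2.png')
m=(np.hypot(P[...,0]-.506,P[...,1]+.11)<.04)&(c['range_z']>0)
q=P[m&(P[...,2]>.078)&(P[...,2]<.12)]; print(o['position'],'cap',q.min(0),q.max(0),(q.min(0)+q.max(0))/2,len(q))
q=P[m&(P[...,2]>.015)&(P[...,2]<.072)]; print('body',np.percentile(q,[2,98],axis=0))
```

```text
scene small stand knob [ 0.656 -0.15   0.129]
near things 118 [ 0.60023966 -0.19088717  0.09154634]
top small stand knob [ 0.655 -0.15   0.132]
near things 101 [ 0.59945516 -0.1902501   0.08735934]
[ 0.50644312 -0.10853438  0.25326695] cap [ 0.48887706 -0.1306141   0.07800489] [ 0.52182812 -0.09768297  0.09158621] [ 0.50535259 -0.11414853  0.08479555] 818
body [[ 0.48608794 -0.11628643  0.02308321]
 [ 0.52605612 -0.09451116  0.06973934]]
```

View pics/w2.png

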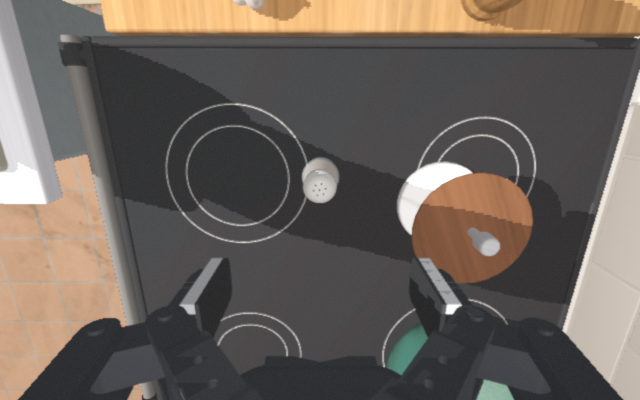

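The salt is upright at pixel (320,180), with the small stand well clear at x>0.60. I'll descend over it and grip at 25 N.

Scaled: 0.211 m / 0.75 = 0.2813, 0.14 m / 0.75 = 0.1867.

Request:
move_arm:
  plan:
    - {"delta_pos": [-0.0047,-0.0007,0.0667],"turn": [0,0,0],"fingers": 0}
    - {"delta_pos": [-0.0047,-0.0007,0.1333],"turn": [0,0,0],"fingers": 0}
    - {"delta_pos": [-0.0047,-0.0007,0.1867],"turn": [0,0,0],"fingers": 0}
    - {"delta_pos": [-0.0047,-0.0007,0.2333],"turn": [0,0,0],"fingers": 0}
    - {"delta_pos": [-0.0047,-0.0007,0.2667],"turn": [0,0,0],"fingers": 0}
    - {"delta_pos": [-0.0047,-0.0007,0.2813],"turn": [0,0,0],"fingers": 0}
    - {"delta_pos": [-0.0047,-0.0007,0.2813],"turn": [0,0,0],"fingers": 0}
    - {"delta_pos": [-0.0047,-0.0007,0.2813],"turn": [0,0,0],"fingers": 0.3}
    - {"delta_pos": [-0.0047,-0.0007,0.2813],"turn": [0,0,0],"fingers": 0.4}
    - {"delta_pos": [-0.0047,-0.0007,0.2813],"turn": [0,0,0],"fingers": 0.4}
  force: 25

```text
clock: 15.48
position: [0.505, -0.1133, 0.0404]
ee_rot: [0.707, 0.707, 0.0, 0.0]
ft_force: [-0.4, -0.9, -0.2]
grip_width: 0.599
grasp_force: 0.0
```

Request:
move_arm:
  plan:
    - {"delta_pos": [0,0,0],"turn": [0,0,0],"fingers": 0.5}
    - {"delta_pos": [0,0,0],"turn": [0,0,0],"fingers": 0.6}
    - {"delta_pos": [0,0,0],"turn": [0,0,0],"fingers": 0.8}
    - {"delta_pos": [0,0,0],"turn": [0,0,0],"fingers": 0.8}
    - {"delta_pos": [0,0,0],"turn": [0,0,0],"fingers": 0.8}

```text
clock: 16.1
position: [0.5052, -0.1132, 0.0405]
ee_rot: [0.707, 0.707, 0.0, 0.0]
ft_force: [-0.8, 0.6, 6.3]
grip_width: 0.466
grasp_force: 24.6
```

Gripped. Lifting.

Scaled: -0.26 m / 0.75 = -0.3467, -0.24 m / 0.75 = -0.32.

Request:
move_arm:
  plan:
    - {"delta_pos": [0,0,-0.0067],"turn": [0,0,0],"fingers": 0.8}
    - {"delta_pos": [0,0,-0.0267],"turn": [0,0,0],"fingers": 0.8}
    - {"delta_pos": [0,0,-0.0667],"turn": [0,0,0],"fingers": 0.8}
    - {"delta_pos": [0,0,-0.1333],"turn": [0,0,0],"fingers": 0.8}
    - {"delta_pos": [0,0,-0.2],"turn": [0,0,0],"fingers": 0.8}
    - {"delta_pos": [0,0,-0.2667],"turn": [0,0,0],"fingers": 0.8}
    - {"delta_pos": [0,0,-0.32],"turn": [0,0,0],"fingers": 0.8}
    - {"delta_pos": [0,0,-0.3467],"turn": [0,0,0],"fingers": 0.8}
    - {"delta_pos": [0,0,-0.3467],"turn": [0,0,0],"fingers": 0.8}
    - {"delta_pos": [0,0,-0.3467],"turn": [0,0,0],"fingers": 0.8}

```text
clock: 17.35
position: [0.5042, -0.1131, 0.299]
ee_rot: [0.707, 0.707, -0.0, -0.0]
ft_force: [-0.2, 0.9, -2.5]
grip_width: 0.462
grasp_force: 25.3
```

Run:
```python
from h import *
o=get_obs(); print(o['position'],o['ft_force'])
for n in('scene','top'):
    c=camera(n); P=cloud(c)
    m=(np.hypot(P[...,0]-.505,P[...,1]+.112)<.035)&(P[...,2]>.22)&(P[...,2]<.45)&(c['range_z']>0)
    q=P[m]; print(n,len(q),np.percentile(q,[1,3,50,99],axis=0).round(4).tolist())
    z=q[:,2]
    lo=q[z<np.percentile(z,1)+.03]; print(' low part',lo.min(0),lo.max(0))
    if n=='scene':
        p=c['R']@o['position']+c['t']; u,v=int(c['fx']*p[0]/p[2]+c['cx']),int(c['fy']*p[1]/p[2]+c['cy'])
        save(cv2.resize(c['color'][max(v-60,0):v+60,u-70:u+70],None,fx=4,fy=4),'held.png')
    s=cloud(c); k=(np.hypot(P[...,0]-.5,P[...,1]-.25)<.09)&(abs(P[...,2]-.215)<.004); print('tray',np.median(P[k][:,2]),cv2.minEnclosingCircle(P[k][:,:2].astype(np.float32)))
```

```text
[ 0.50416099 -0.11305348  0.29897026] [-0.17112536  0.90771216 -2.54900782]
scene 2227 [[0.4715, -0.1247, 0.2637], [0.4725, -0.1202, 0.2693], [0.498, -0.1014, 0.3456], [0.5367, -0.0785, 0.4428]]
 low part [ 0.47766909 -0.12211828  0.25836233] [ 0.53116445 -0.09106518  0.29367877]
tray 0.21487867293332305 ((0.4998871088027954, 0.24999506771564484), 0.08995597809553146)
top 703 [[0.4709, -0.1214, 0.2627], [0.472, -0.1183, 0.2679], [0.4916, -0.099, 0.3359], [0.532, -0.0891, 0.4361]]
 low part [ 0.47886063 -0.12597478  0.25927245] [ 0.52712208 -0.08822954  0.29261149]
tray 0.21433160685295216 ((0.5003223419189453, 0.2508438527584076), 0.089808888733387)
```

View pics/held.png

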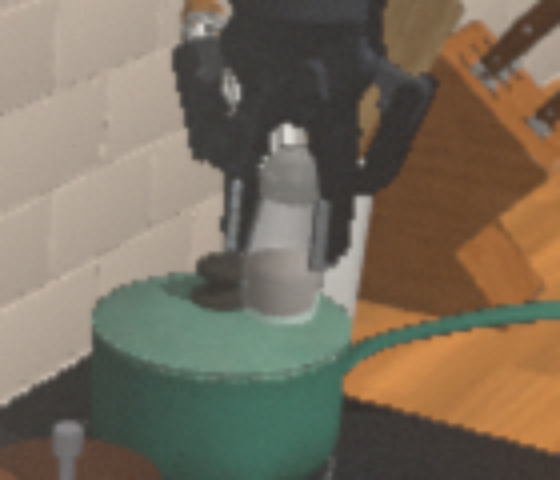

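Held upright (crop centre 285,230), bottom at z≈0.2585. Carrying it to the tray's near-right side, 58 mm from the axis.

Request:
move_arm:
  plan:
    - {"delta_pos": [0.0267,-0.0013,0],"turn": [0,0,0],"fingers": 0.8}
    - {"delta_pos": [0.08,-0.0027,0],"turn": [0,0,0],"fingers": 0.8}
    - {"delta_pos": [0.1467,-0.004,0],"turn": [0,0,0],"fingers": 0.8}
    - {"delta_pos": [0.2133,-0.0053,0],"turn": [0,0,0],"fingers": 0.8}
    - {"delta_pos": [0.28,-0.0053,0],"turn": [0,0,0],"fingers": 0.8}
    - {"delta_pos": [0.34,-0.0053,0],"turn": [0,0,0],"fingers": 0.8}
    - {"delta_pos": [0.3867,-0.0053,0],"turn": [0,0,0],"fingers": 0.8}
    - {"delta_pos": [0.4067,-0.0053,0],"turn": [0,0,0],"fingers": 0.8}
    - {"delta_pos": [0.4067,-0.0053,0],"turn": [0,0,0],"fingers": 0.8}
    - {"delta_pos": [0.4067,-0.0053,0.0133],"turn": [0,0,0],"fingers": 0.8}
    - {"delta_pos": [0.4067,-0.0053,0.0267],"turn": [0,0,0],"fingers": 0.8}
    - {"delta_pos": [0.4067,-0.0053,0.04],"turn": [0,0,0],"fingers": 0.8}

```text
clock: 18.95
position: [0.5007, 0.1909, 0.2688]
ee_rot: [0.708, 0.707, -0.0, 0.0]
ft_force: [-0.1, 0.3, -1.4]
grip_width: 0.471
grasp_force: 25.3
```

Request:
move_arm:
  plan:
    - {"delta_pos": [0,0,0.0053],"turn": [0,0,0],"fingers": 0.8}
    - {"delta_pos": [0,0,0.0093],"turn": [0,0,0],"fingers": 0.8}
    - {"delta_pos": [0,0,0.012],"turn": [0,0,0],"fingers": 0.8}
    - {"delta_pos": [0,0,0.012],"turn": [0,0,0],"fingers": 0.8}

```text
clock: 19.45
position: [0.5007, 0.1919, 0.2608]
ee_rot: [0.707, 0.707, 0.0, 0.0]
ft_force: [0.6, -0.6, -1.4]
grip_width: 0.47
grasp_force: 25.3
```

Run:
```python
from h import *
o=get_obs(); print(o['position'],o['ft_force'])
c=camera('scene'); P=cloud(c)
m=(np.hypot(P[...,0]-.5,P[...,1]-.192)<.03)&(P[...,2]>.2)&(P[...,2]<.3)
for z in np.arange(.208,.25,.003):
    q=P[m&(abs(P[...,2]-z)<.0015)]; print(z.round(4),len(q),q.min(0).round(3) if len(q) else '')
save(cv2.resize(c['color'][140:290,235:385],None,fx=4,fy=4),'place.png')
```

```text
[0.50069864 0.19189153 0.26084931] [ 0.56158671 -0.6434926  -1.35937157]
0.208 0 
0.211 0 
0.214 238 [0.47  0.164 0.213]
0.217 69 [0.471 0.163 0.216]
0.22 5 [0.487 0.196 0.221]
0.223 21 [0.483 0.185 0.223]
0.226 27 [0.482 0.181 0.225]
0.229 30 [0.481 0.181 0.228]
0.232 31 [0.481 0.186 0.231]
0.235 35 [0.48  0.184 0.234]
0.238 35 [0.48  0.183 0.237]
0.241 31 [0.48  0.179 0.24 ]
0.244 35 [0.48  0.18  0.243]
0.247 35 [0.478 0.187 0.246]
0.25 28 [0.479 0.195 0.249]
```

View pics/place.png

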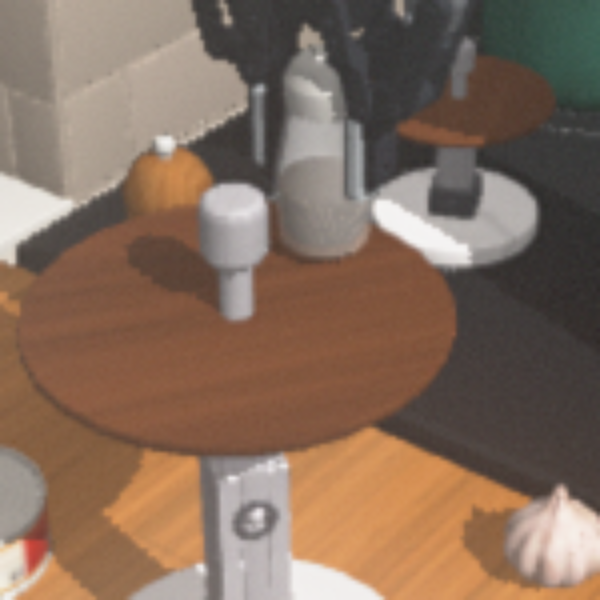

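The salt is over the tray about 5 mm above it (base at crop 323,245), clear of the knob. The button is still in the hole at (255,518). Lowering gently to contact.

Scaled: 0.004 m / 0.75 = 0.0053, 0.003 m / 0.75 = 0.004.

Request:
move_arm:
  plan:
    - {"delta_pos": [0,0,0.0013],"turn": [0,0,0],"fingers": 0.8}
    - {"delta_pos": [0,0,0.0027],"turn": [0,0,0],"fingers": 0.8}
    - {"delta_pos": [0,0,0.004],"turn": [0,0,0],"fingers": 0.8}
    - {"delta_pos": [0,0,0.0053],"turn": [0,0,0],"fingers": 0.8}
    - {"delta_pos": [0,0,0.0053],"turn": [0,0,0],"fingers": 0.8}

```text
clock: 20.12
position: [0.5006, 0.1918, 0.2567]
ee_rot: [0.707, 0.707, -0.0, 0.0]
ft_force: [0.2, 0.0, -1.0]
grip_width: 0.469
grasp_force: 25.3
```

Scaled: 0.001 m / 0.75 = 0.0013, 0.0005 m / 0.75 = 0.0007.

Request:
move_arm:
  plan:
    - {"delta_pos": [0,0,0.0007],"turn": [0,0,0],"fingers": 0.8}
    - {"delta_pos": [0,0,0.0013],"turn": [0,0,0],"fingers": 0.8}
    - {"delta_pos": [0,0,0.0013],"turn": [0,0,0],"fingers": 0.8}

```text
clock: 20.5
position: [0.5007, 0.1918, 0.2558]
ee_rot: [0.707, 0.707, -0.0, 0.0]
ft_force: [-0.2, 0.3, -0.7]
grip_width: 0.471
grasp_force: 25.3
```

Scaled: 0.001 m / 0.75 = 0.0013, 0.0005 m / 0.75 = 0.0007.

Request:
move_arm:
  plan:
    - {"delta_pos": [0,0,0.0007],"turn": [0,0,0],"fingers": 0.8}
    - {"delta_pos": [0,0,0.0013],"turn": [0,0,0],"fingers": 0.8}
    - {"delta_pos": [0,0,0.0013],"turn": [0,0,0],"fingers": 0.8}

```text
clock: 20.88
position: [0.5007, 0.1918, 0.2547]
ee_rot: [0.707, 0.707, -0.0, 0.0]
ft_force: [0.2, 0.8, -0.4]
grip_width: 0.471
grasp_force: 25.3
```

Request:
move_arm:
  plan:
    - {"delta_pos": [0,0,0.0007],"turn": [0,0,0],"fingers": 0.8}
    - {"delta_pos": [0,0,0.0013],"turn": [0,0,0],"fingers": 0.8}
    - {"delta_pos": [0,0,0.0013],"turn": [0,0,0],"fingers": 0.8}

```text
clock: 21.25
position: [0.5007, 0.1918, 0.2538]
ee_rot: [0.707, 0.707, -0.0, 0.0]
ft_force: [-0.6, -0.3, -1.0]
grip_width: 0.469
grasp_force: 25.3
```

```bash
cat > salt.py <<'E'
from h import *
o=get_obs(); print(o['position'].round(4),o['ft_force'].round(2))
for n in('scene','top'):
    c=camera(n); P=cloud(c); D=c['color'].astype(int)
    m=(np.hypot(P[...,0]-.5,P[...,1]-.192)<.032)&(P[...,2]>.218)&(P[...,2]<.32)
    for z in (.222,.228,.235,.25,.27,.29,.298,.304):
        q=P[m&(abs(P[...,2]-z)<.003)]; print(n,z,len(q),q.min(0).round(3),q.max(0).round(3)) if len(q) else 0
    k=(np.hypot(P[...,0]-.5,P[...,1]-.25)<.09)&(abs(P[...,2]-.215)<.004); print('tray',np.median(P[k][:,2]))
E
python3 salt.py
```

```text
[0.5007 0.1918 0.2538] [-0.56 -0.31 -0.98]
scene 0.222 60 [0.481 0.18  0.219] [0.513 0.21  0.225]
scene 0.228 60 [0.48  0.183 0.225] [0.514 0.21  0.231]
scene 0.235 71 [0.479 0.18  0.232] [0.513 0.212 0.238]
scene 0.25 95 [0.468 0.186 0.247] [0.527 0.211 0.253]
scene 0.27 102 [0.469 0.19  0.267] [0.531 0.208 0.273]
scene 0.29 107 [0.471 0.18  0.287] [0.529 0.209 0.293]
scene 0.298 142 [0.468 0.18  0.295] [0.529 0.207 0.301]
scene 0.304 98 [0.47  0.179 0.301] [0.528 0.205 0.307]
tray 0.21389331774939851
top 0.222 14 [0.483 0.179 0.219] [0.522 0.212 0.224]
top 0.228 20 [0.481 0.175 0.225] [0.504 0.212 0.23 ]
top 0.235 12 [0.481 0.176 0.232] [0.495 0.211 0.237]
top 0.25 18 [0.47  0.185 0.248] [0.523 0.213 0.253]
top 0.27 18 [0.47  0.201 0.267] [0.529 0.21  0.273]
top 0.29 16 [0.472 0.195 0.287] [0.524 0.211 0.293]
top 0.298 15 [0.472 0.198 0.295] [0.522 0.21  0.299]
top 0.304 5 [0.47  0.203 0.301] [0.521 0.207 0.305]
tray 0.2136044640209627
```

Request:
move_arm:
  plan:
    - {"delta_pos": [0,0,0.0007],"turn": [0,0,0],"fingers": 0.8}
    - {"delta_pos": [0,0,0.0013],"turn": [0,0,0],"fingers": 0.8}
    - {"delta_pos": [0,0,0.0013],"turn": [0,0,0],"fingers": 0.8}

```text
clock: 21.72
position: [0.5007, 0.1918, 0.2527]
ee_rot: [0.707, 0.707, -0.0, 0.0]
ft_force: [-0.2, -0.1, -0.8]
grip_width: 0.475
grasp_force: 25.3
```

```bash
python3 salt.py | grep -v ' 0\.[23][0-9]* '; python3 btn.py|sed -n '13,24p'
```

```text
[0.5007 0.1918 0.2527] [-0.23 -0.1  -0.82]
tray 0.21291558213980888
tray 0.2128860468742298
 [  -3   -1   -1   -1   -1    0    0    0    0   -2   -1   -6   -8    2
     2   -1    0   -3    0 -141 -137]
 [  -3   -1    1   -1   -1    0    1    1    0    2    1    3   -4    0
     0    2   -1   -1    0 -139 -134]
 [  -3    0    1    1    0    1    2   -1    2    2    3    1   -6   -1
     2   -1    2    0    0 -135 -135]
 [  -3   -1    0   -1    0    2    2   -3    1    4    4    4   -3    1
     2   -1    1    0    0 -130 -128]
 [  -4   -1    0    1    1    2    3   -3   -3    3    4    0    0   -1
     2    1    0   -2    0 -127 -128]
 [  -5   -2    2   -2    1    2    2    1   -1    0   -1    2    3    0
     0   -1    0    1    0 -124 -122]
```

The tray moves down 1:1 inside its play, so the salt is resting on it. Release slowly here.

Request:
move_arm:
  plan:
    - {"delta_pos": [0,0,0],"turn": [0,0,0],"fingers": 0.5}
    - {"delta_pos": [0,0,0],"turn": [0,0,0],"fingers": 0.45}
    - {"delta_pos": [0,0,0],"turn": [0,0,0],"fingers": 0.4}
    - {"delta_pos": [0,0,0],"turn": [0,0,0],"fingers": 0.35}
    - {"delta_pos": [0,0,0],"turn": [0,0,0],"fingers": 0.2}
    - {"delta_pos": [0,0,0],"turn": [0,0,0],"fingers": 0}
    - {"delta_pos": [0,0,0],"turn": [0,0,0],"fingers": 0}
    - {"delta_pos": [0,0,0],"turn": [0,0,0],"fingers": 0}

```text
clock: 22.88
position: [0.5007, 0.1918, 0.2528]
ee_rot: [0.707, 0.707, -0.0, 0.0]
ft_force: [0.2, 0.5, -0.0]
grip_width: 0.998
grasp_force: 0.0
```

```bash
python3 salt.py; python3 btn.py|sed -n '13,24p'
```

```text
[0.5007 0.1918 0.2528] [ 0.2   0.46 -0.05]
scene 0.222 59 [0.481 0.181 0.219] [0.512 0.21  0.225]
scene 0.228 63 [0.479 0.183 0.225] [0.514 0.211 0.231]
scene 0.235 69 [0.479 0.181 0.232] [0.518 0.211 0.238]
scene 0.25 88 [0.479 0.178 0.247] [0.514 0.211 0.253]
scene 0.27 76 [0.483 0.18  0.267] [0.512 0.208 0.273]
scene 0.29 90 [0.483 0.177 0.287] [0.513 0.21  0.293]
scene 0.298 103 [0.487 0.18  0.295] [0.511 0.206 0.3  ]
tray 0.21140061261205353
top 0.222 9 [0.483 0.198 0.219] [0.497 0.211 0.225]
top 0.228 11 [0.481 0.198 0.225] [0.501 0.214 0.231]
top 0.235 11 [0.482 0.2   0.233] [0.501 0.213 0.237]
top 0.25 16 [0.483 0.198 0.247] [0.498 0.214 0.252]
top 0.27 15 [0.484 0.19  0.268] [0.505 0.21  0.273]
top 0.29 14 [0.486 0.203 0.288] [0.512 0.21  0.292]
top 0.298 13 [0.487 0.185 0.295] [0.505 0.206 0.3  ]
top 0.304 1 [0.49  0.189 0.302] [0.49  0.189 0.302]
tray 0.21204409205116523
 [  -3    0   -1   -2   -1    0   -1    2    1   -4   -3   -7   -5    2
     2    1    0    0   -2 -135 -137]
 [  -2   -1    0    1    0    0    1    2   -5    0    0   -5   -4    2
     1    0    1    0    1 -132 -133]
 [  -3   -2   -1   -1    0    1    2   -1    0    1    1    1   -3    2
     3    1    1   -1    0 -134 -134]
 [  -5    1    0   -1    0    3    0   -1    1    2    3    4   -1    3
     1    0    0   -1    1  594 -129]
 [  -2   -2   -1    1    1    1    2   -4    2    5    3    2    1    1
     2    0    1   -1    0 -126 -125]
 [  -4    0   -2   -1    0    1  594    2   -1    3    5    2    2    2
     0   -1    1    1    1 -121 -122]
```

The salt is upright, and the tray rests on the button at about 0.2117 (upper stop 0.2157, so 4 mm of play, and the lock holds). Rise straight up.

Scaled: -0.24 m / 0.75 = -0.32, -0.18 m / 0.75 = -0.24.

Request:
move_arm:
  plan:
    - {"delta_pos": [0,0,-0.0267],"turn": [0,0,0],"fingers": 0}
    - {"delta_pos": [0,0,-0.0667],"turn": [0,0,0],"fingers": 0}
    - {"delta_pos": [0,0,-0.12],"turn": [0,0,0],"fingers": 0}
    - {"delta_pos": [0,0,-0.1867],"turn": [0,0,0],"fingers": 0}
    - {"delta_pos": [-0.08,0,-0.1867],"turn": [0,0,0],"fingers": 0}
    - {"delta_pos": [-0.16,0,-0.1867],"turn": [0,0,0],"fingers": 0}
    - {"delta_pos": [-0.24,0,-0.1867],"turn": [0,0,0],"fingers": 0}
    - {"delta_pos": [-0.32,0,-0.1867],"turn": [0,0,0],"fingers": 0}
    - {"delta_pos": [-0.32,0,-0.1867],"turn": [0,0,0],"fingers": 0}
    - {"delta_pos": [-0.32,0,-0.1867],"turn": [0,0,0],"fingers": 0}

```text
clock: 24.28
position: [0.5007, -0.0476, 0.3928]
ee_rot: [0.707, 0.707, 0.0, -0.0]
ft_force: [0.6, 1.0, -0.7]
grip_width: 1.003
grasp_force: 0.0
```

```bash
python3 salt.py|grep -v top; python3 look.py final.png
```

```text
[ 0.5007 -0.0476  0.3928] [ 0.57  1.05 -0.75]
scene 0.222 65 [0.481 0.182 0.219] [0.517 0.21  0.225]
scene 0.228 63 [0.48  0.179 0.225] [0.515 0.211 0.231]
scene 0.235 71 [0.479 0.18  0.232] [0.513 0.212 0.238]
scene 0.25 85 [0.48  0.179 0.247] [0.515 0.211 0.253]
scene 0.27 78 [0.482 0.178 0.267] [0.51  0.209 0.273]
scene 0.29 89 [0.483 0.179 0.287] [0.513 0.209 0.293]
scene 0.298 106 [0.487 0.179 0.295] [0.512 0.206 0.3  ]
tray 0.21140479929845116
tray 0.21203965777556683
tray 0.2105 foot z 0.0142 foot c ((0.5006337761878967, 0.24959444999694824), 0.0810164287686348) [ 0.5007 -0.0466  0.393 ] [ 0.31  0.15 -0.62] [ 0.02 -0.06 -0.02]
```

View pics/final.png

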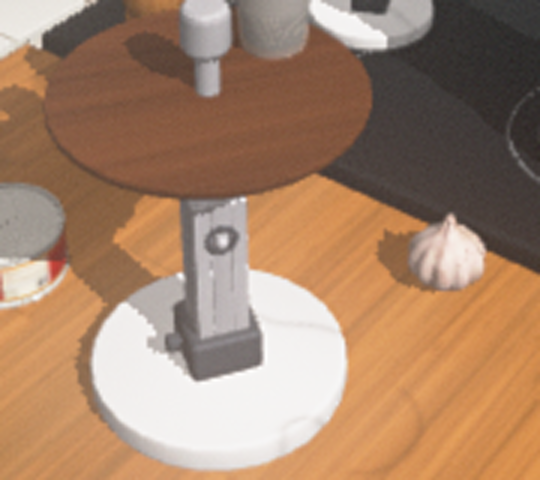

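The salt stands on the tray and the bystanders are unmoved. The tray estimate of 0.2105 is a bit low, so I'll average several frames to be sure the button is still fully out.

Run:
```python
from h import *
R=[];T=[]
for i in range(10):
    c=camera('scene'); R.append(np.where(c['range_z']>0,c['range_z'],np.nan))
c['range_z']=np.nanmedian(R,0).astype(np.float32); P=cloud(c)
F=P[278:295,291:304].reshape(-1,3); n=np.linalg.svd(F-F.mean(0))[2][2]; n*=-np.sign(n[0])
D=((P-np.median(F,axis=0))@n*1000).round(1); print(D[264:279,292:306])
m=(np.hypot(P[...,0]-.5,P[...,1]-.25)<.085)&(abs(P[...,2]-.212)<.012)
h=P[m&(P[...,1]>.26)][:,2]; print('tray',np.median(h), 'sides x',[np.median(P[m&(P[...,0]<.46)][:,2]),np.median(P[m&(P[...,0]>.54)][:,2])], get_obs()['clock'])
k=(np.hypot(P[...,0]-.5,P[...,1]-.25)<.016)&(P[...,2]>.23); print('knob top',np.percentile(P[k][:,2],[90,95,98]))
```

```text
[[ 0.3 -0.1  0.6 -0.2 -0.1  0.1 -1.1 -0.2  0.2 -0.1  0.3 -0.3 -0.  -1. ]
 [ 0.7 -0.4  0.2 -0.2 -0.6  0.1  1.2  1.4  1.   1.7  0.5 -0.2 -0.2  0.1]
 [ 0.1  0.3 -0.2  0.1  1.5  1.5  1.3  1.   1.1  1.   1.8  1.8  0.4 -0.2]
 [-0.5  0.2  0.1  1.9  2.   1.5 -4.5 -4.3 -5.4 -4.4  1.3  1.7  0.1 -0.6]
 [ 0.  -0.5  0.8  1.   1.1 -3.  -1.5 -1.4 -5.2 -4.8  0.9  1.1  1.3  0.1]
 [-0.  -0.1  1.2  1.4 -2.6  0.5  0.8  1.7  0.7 -5.3  0.2  1.1  1.2 -0.3]
 [ 0.4  1.2  1.5  1.  -2.2  1.7  1.7  2.7  2.2 -3.5  1.   1.3 -0.6  0.1]
 [ 0.1  1.3  1.2  0.8 -3.6  1.9  2.9  3.3  3.8  1.   1.6  1.9  0.4 -0.1]
 [-0.6  0.2  1.7  1.6  0.5  1.5  3.3  3.7  1.6  1.6  1.1  0.1  0.7 -0.4]
 [ 0.1  0.2  1.5  1.6  1.3  1.4  1.   1.4  1.7  1.9  0.4 -0.2 -0.9  0.5]
 [-0.2 -0.  -0.1 -0.3  0.9  1.9  1.5  1.3 -0.4 -0.3 -0.1 -0.1 -0.4 -0. ]
 [-0.4  0.3 -0.1 -0.5  0.5  0.3 -0.3 -0.1  0.2  0.3 -1.1 -0.7 -0.5 -0.2]
 [-0.5  0.6  0.5  0.4 -0.1  0.4  0.8 -0.5 -0.9 -0.5 -0.4 -0.4  0.1 -0. ]
 [ 0.1  0.5 -0.2 -0.4 -0.1 -0.4  0.3 -0.1  0.6 -0.5 -0.8  0.4 -0.  -0. ]
 [ 0.7  0.1  0.8 -0.1 -0.7 -0.1  0.1  0.   0.1 -1.1 -0.2  0.  -0.1 -1. ]]
tray 0.21051325347956595 sides x [np.float64(0.21060139823570562), np.float64(0.21046519578405742)] 24.925
knob top [0.26460576 0.26469627 0.264864  ]<stdin>:5: RuntimeWarning: All-NaN slice encountered
```

Averaged, the button tip stands 3.8 mm proud of the face, about 9 mm from the inner tube surface, and sits on the hole's lower edge. The tray is level and steady at 0.2105. The salt is upright, with its top at about 0.301. Handing in.

```bash
python3 -c "
from workcell import hand_in; print(hand_in())"
```

```text
the job is handed in; nothing more can be done
None
```

I drew the tray up until the button locked, set the salt shaker upright on it and let go, left the mill, tin and garlic alone, and handed the job in at about 25 s; no verdict came back.

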